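# Clamp the plywood stand in the gluing jig

## Robot

A 6-joint arm with a two-finger parallel gripper is mounted at the origin on the work surface. World frame = base frame: x ahead of the robot, y to its left, z up, the work surface at z = 0. Lengths are in mm, angles in rad, forces in N, time in s.
With the tool pointing down it reaches from about 425 to 925 mm from the base axis. Payload 12.5 kg.
Tool frame: the origin (TCP) lies at the very end of the fingers, on their centre line; the grasp point (between the pads) lies manip.grip_depth behind it (manip.grip_depth is the distance from the TCP to the grasp point, in mm); x points along the fingers, z is the direction in which the jaws open and shut, and the axes are right-handed (so a half turn about x gives the same grasp; the last joint's range is limited). The gripper opens to 85 mm and grips with 20 to 120 N. Pads are 22 mm wide; open, the fingers measure 114 mm over their backs; the gripper's body (76 mm by 85 mm) begins 54 mm behind the grasp point. The pads swing forward as they close: fully open they stand 13 mm farther back than shut.
Start: joints at [-1.28, 0.491, 1.559, -0, 1.092, -0.106], TCP at [241.567, -576.446, 231.327] pointing down, gripper open.
Joint ranges: [-3.1, 3.1], [-0.84, 2.19], [0.05, 2.79], [-1.13, 4.28], [0.06, 2.93], [-2.69, 2.69]. Speed limits (rad/s): [2.22, 2.22, 2.79, 3.14, 3.14, 3.14].

## Interface

Orientations are given as a unit quaternion [w, x, y, z].
In Python, from cell import manip, camera, camera_info, job gives the robot as it stands.
- The arm moves only by the tool apply_moves, never from a script. Its argument "series" is one flat list of numbers, 7 for each row, row after row: the opening in per cent of the stroke, from 0 (shut) to 100 (fully open), then the shift along the tool's x, y, z in cm, then the turn, a rotation vector about the tool's x, y, z in degrees. In form: [hand, x, y, z, rx, ry, rz, hand, x, y, z, rx, ry, rz, ...]. A call has 1 to 10 rows; each row is the pose to reach, as a shift and turn from the pose measured when the call began, along the tool's axes at that moment; what a row does not reach only later rows make up. A row lasts 1/12 s, in which the tool goes at most 41.7 mm and 7.16 degrees, less where a joint would pass 70% of its speed; a pose out of reach is approached as far as the arm can. A call with a gripper value outside its range is refused whole. The fingers move at their own pace and stop on an object; "newtons" is the grip in N (left out, the last holds). Time passes only in rows, so rows that repeat a pose let the fingers close. It gives the time, the measured TCP pose, the force and the opening at its end, in the units of the state.
- manip.state(): the state, without advancing time (a new reading comes with each control period).
- camera(name): name is "scene" or "side" or "wrist"; returns (picture, depth): 480x640x3 uint8, red, green, blue; 480x640 float32, mm along the optical axis (not along the pixel's ray), 0 where there is no reading.
- camera_info(name): a dict with "K" (3x3 intrinsics, pixels), "rvec" (rotation vector, rad) and "tvec" (3), from world to camera coordinates, as OpenCV has them. Camera axes: x right, y down, z forward; pixel columns grow to the right and rows downward; lengths in mm; the calibration is good to about 2 mm. A picture is of the moment at which its call begins: read the wrist's pose just before it. camera_info takes no time and is no camera call; for the wrist camera it gives the pose at the moment of the call.
- job.close_job(): hands the job in, once; it reports no verdict.
The state is a dict: "time_s": time; "q": joint angles; "dq": joint speeds; "joint_efforts": joint torques, N m; "tcp_pos": TCP position; "tcp_rot": TCP orientation; "contact_force": force on the tool from outside, world axes, zero at the start; "moment": the same for the moment, N m; "grip_width": finger opening in mm.
Only numpy, scipy, OpenCV 4.12 (cv2) and the standard library are available. Lean on these libraries where they do the work, as an engineer would, in place of code of your own. Each camera call takes 0.05 s, during which the arm holds its last target. There are 200 camera calls.

## Task

A half-built plywood stand lies in the gluing jig, and the jig's hold-down strap is parked off to one side with its cam lever up. Push the strap round with the back of a finger until it is home against its stop pin, its rubber foot over the stand's base; then push the cam lever all the way down so that the foot clamps the base. Nothing needs gripping: leave the stand where it lies in the jig, lift nothing, do not disturb the things around, and finish clear of everything.

Things in the scene. Friction and masses are not known exactly. Their poses are not given: they have to be found in the camera images.
- jig: Fixed gluing jig on a thin green cutting mat: plywood bed 280 (x) x 315 (y) x 18 mm, origin on the table surface (the bed spans y -150 to +165 mm of it). The clamp's bolt stands in an aluminium track at jig (0, -95 mm); the strap, when home, points along jig +y. Two low wooden stop strips (tops 30 mm above the table) stand along the stand's +x and +y sides.
- strap (a joint): Swing of the clamp strap about its upright bolt, rad: 0 = home against the stop pin, over the stand's base; grows as the strap is swung away, anticlockwise seen from above (towards jig -x), up to 2.0. It starts at 0.9 to 1.6, lies wherever it is left, and needs about 0.1 N m (1 to 2 N near the nose).
- strap_nose (a point): Centre of the top face of the strap's rounded nose, over the rubber foot, 110 mm out from the bolt, 58 mm above the table. The strap is an aluminium bar 26 mm wide, 12 mm thick (46 to 58 mm above the table), from the nose to the bolt and 41 mm beyond it to a heel; a 5 mm high nut sits on the nose. x axis: along the strap from bolt to nose; z up.
- cam_pivot (a point): Pivot of the cam lever, on the bolt's axis, 68 mm above the table. The lever goes round with the strap and always stands over the strap's heel, on the side away from the nose. x axis: along the strap towards the nose.
- cam_lever (a joint): Cam lever, rad: 0 = released, slanting up and away from the nose at 1.2 rad (69 degrees) above level; 1.2 = fully down, level, pointing away from the nose. Angle above level = 1.2 minus this value. It starts at 0 to 0.3, stays where it is left (friction 0.2 N m); pressing its end takes 3 to 5 N. Going down it lowers the rubber foot, which meets the base about half-way.
- lever_pad (a point): Middle of the thumb pad on the lever's upper face (facing up and towards the nose while the lever is raised), 88 mm from the pivot along the lever and 8 mm above the pivot's line. Black plastic pad 22 mm wide, 32 mm long, 8 mm thick; the lever ends 104 mm from the pivot.
- rubber_foot: Sprung black rubber foot under the strap's nose, a disc 20 mm across and 9 mm high; origin at the centre of its underside, 33 mm above the table with the lever fully up, less as the lever goes down. With strap home and lever up it hangs clear over the stand's base, 30 mm in from the base's edge; clamped, it presses with about 10 to 13 N.
- stand: Loose plywood stand in the jig, 0.3 to 0.6 kg: base 180 (x) x 150 (y) x 12 mm, origin at the centre of the base's underside (18 mm above the table; base top 30 mm above the table); upright back 130 mm high and 10 mm thick along its +y edge; a triangular gusset 70 x 90 x 10 mm in the corner at x = +55 mm. It only lies there until clamped.
- glue_bottle: Bystander: loose white glue bottle, 46 mm across, 120 mm high, origin under its foot. It stands on the table off the jig's +y side.
- brush_cup: Bystander: loose white cup with brushes, 72 mm across, 175 mm high over the brushes, origin under its foot. It stands on the table off the jig's +y side.
- spare_gusset: Bystander: loose triangular plywood piece 90 x 70 x 10 mm lying flat on the jig's bed, at its far corner on the clamp's side (near jig x = +100, y = -90 mm; its top 28 mm above the table); origin at the middle of its underside.
- stop_pin (a point): Centre of the top of the strap's stop pin, a steel dowel 10 mm thick on the jig, its top 58 mm above the table; with the strap home it touches the strap's far side (jig +x), 39 mm out from the bolt.
Not all that is in view belongs to the job. There is more than one size of the stand; the job needs the largest.

How it is judged (in metres and radians):
On the way, in this order (a step that is already met when the one before it is completed fails the run):
1. the strap is swung home against its stop pin while the cam lever is still up (value of joint strap below 0.1 rad and value of joint cam_lever below 0.6 rad), for 0.2 s.
2. the cam lever is pushed all the way down and the foot bears on the stand's base (value of joint strap below 0.1 rad and value of joint cam_lever above 1.08 rad and contact force between rubber_foot and stand above 6 N), for 0.2 s.
At the end, for the whole second after the job is handed in: Strap home against its stop pin (within 0.10 rad), cam lever fully down (within 0.12 rad), rubber foot pressing on the stand's base with over 6 N, stand at rest within 8 mm of where it lay, bottle, cup and spare gusset within 30 mm of where they were and the first two upright (all of step 2 and distance of stand from where it was at the start of the episode below 0.008 m and linear speed of stand below 0.01 m/s and distance of each of glue_bottle, brush_cup, spare_gusset from where it was at the start of the episode below 0.03 m and angle between each of glue_bottle, brush_cup's own z axis and vertical below 0.2 rad); the robot touches nothing.
It fails at once if the cam lever is pushed down before the strap is home (value of joint cam_lever above 0.8 rad and value of joint strap above 0.2 rad).
It fails at once if the stand is lifted or pushed out of its place in the jig (by more than 12 mm) (distance of stand from where it was at the start of the episode above 0.012 m).
It fails at once if the glue bottle, the brush cup or the spare gusset is lifted, moved by more than 30 mm or tipped (distance of any of glue_bottle, brush_cup, spare_gusset from where it was at the start of the episode above 0.03 m or angle between any of glue_bottle, brush_cup's own z axis and vertical above 0.35 rad).
It also fails if it takes over 48 s, if anything falls off the work surface, if the arm or the gripper's body presses on something with over 40 N, if the wrist force passes 120 N, or if a joint passes its speed limit or range.

## Working session

There is one attempt and no reset: what is moved stays moved. The work goes in short steps, Python scripts to look and compute and a tool call to move; the robot and the scene stay as the last step left them, time stands still between calls to the robot, and variables do not carry over. Pictures are saved under pics/ and viewed, about 8 in all and at most 12, crops included, and the job is handed in when it is done.

Besides the shell and the picture viewer there is one more tool, called after "Request:" by a JSON object that holds its "op" and its "data". apply_moves: Moves the arm, as the interface text tells. Its arguments: {"type":"object","properties":{"series":{"type":"array","items":{"type":"number"}},"newtons":{"type":"number"}},"required":["series"]}

```bash
ls; mkdir -p pics; python3 - <<'E'
from cell import manip,camera,camera_info
import cv2,numpy as np
print(manip.state(), manip.grip_depth)
for n in ("scene","side"):
    p,d=camera(n); cv2.imwrite(f"pics/{n}0.png",p[:,:,::-1]); np.save(f"pics/{n}0.npy",d); i=camera_info(n)
    R=cv2.Rodrigues(np.array(i["rvec"],float))[0]; print(n,i["K"],(-R.T@np.array(i["tvec"]).ravel()).round(),R.round(2).tolist())
E
```

```text
pics
{'time_s': 0.0, 'q': array([-1.27959349e+00,  4.91567629e-01,  1.55946427e+00, -2.82769609e-05,
        1.09168586e+00, -1.05617921e-01]), 'dq': array([ 0.00153588,  0.00082079, -0.00017084,  0.00092033,  0.00113917,
        0.00113988]), 'joint_efforts': array([ 2.41011563e-03, -6.18445373e+01, -2.61587191e+01,  1.34830259e-05,
        4.09757544e-03,  1.47629748e-05]), 'tcp_pos': array([ 241.49349834, -576.21098271,  230.71762032]), 'tcp_rot': array([ 0.58843682,  0.39187828,  0.5890604 , -0.39138392]), 'contact_force': array([0.12413013, 0.44210462, 0.26994736]), 'moment': array([-0.0610139 ,  0.04667584,  0.00807211]), 'grip_width': 85.16967752677388} 18.700000000000003
scene [[600.40121356   0.         318.78431479]
 [  0.         600.40121356 232.44407287]
 [  0.           0.           1.        ]] [1396.  271. 1465.] [[-0.23, 0.97, -0.01], [0.78, 0.18, -0.59], [-0.58, -0.15, -0.8]]
side [[607.71885747   0.         323.98716723]
 [  0.         607.71885747 245.26989345]
 [  0.           0.           1.        ]] [ -48.  921. 1174.] [[-0.86, -0.5, 0.01], [-0.37, 0.61, -0.7], [0.35, -0.61, -0.71]]
```

View pics/scene0.png

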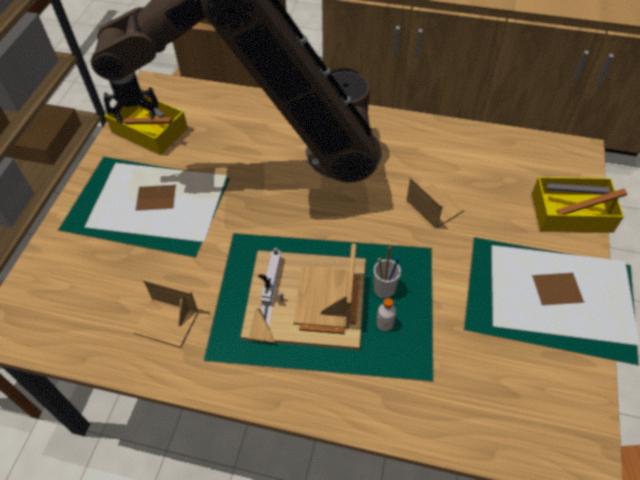

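View pics/side0.png

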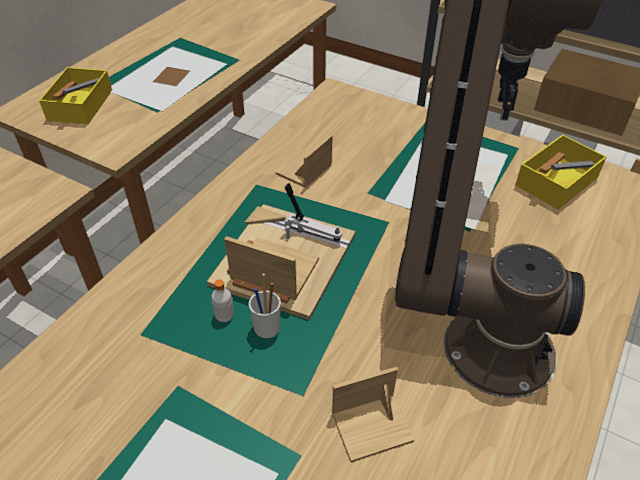

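The scene view shows the jig at about (305,300), with its strap from (278,255) to (265,315) and the lever at (265,285). The things that could be mistaken for the stand are the loose ones at (180,305) and (430,205) in the scene view. The largest stand, at (325,295), is in the jig next to the clamp, so that is the one I choose. I'll check it in a close crop.

```bash
cat > h.py <<'E'
import cv2,numpy as np
from cell import manip,camera,camera_info
from scipy.spatial.transform import Rotation as Ro
def cam(n):
    i=camera_info(n); return np.array(i["K"],float),cv2.Rodrigues(np.array(i["rvec"],float))[0],np.array(i["tvec"],float).ravel()
def ray(c,uv,z):
    K,R,t=c; o=-R.T@t; d=R.T@np.linalg.inv(K)@np.array([uv[0],uv[1],1.]); return o+d*(z-o[2])/d[2]
def proj(c,P):
    K,R,t=c; p=K@(R@np.array(P,float)+t); return p[:2]/p[2]
def cloud(c,d):
    K,R,t=c; v,u=np.mgrid[:480,:640]; p=np.stack([(u-K[0,2])/K[0,0]*d,(v-K[1,2])/K[1,1]*d,d],-1); return (p-t)@R
def toolrot():
    q=manip.state()["tcp_rot"]; return Ro.from_quat([q[1],q[2],q[3],q[0]]).as_matrix()
E
python3 - <<'E'
from h import *
s=cv2.imread("pics/scene0.png")
cv2.imwrite("pics/c1.png",cv2.resize(s[235:360,235:400],None,fx=4.8,fy=4.8,interpolation=cv2.INTER_CUBIC))
s=cv2.imread("pics/side0.png")
cv2.imwrite("pics/c2.png",cv2.resize(s[175:325,200:365],None,fx=4,fy=4,interpolation=cv2.INTER_CUBIC))
c=cam("scene")
for uv in [(257,250),(365,258),(360,348),(242,340)]: print(ray(c,uv,18).round())
for uv in [(278,252),(266,320)]: print(ray(c,uv,58).round())
print(camera_info("wrist"), toolrot().round(3).tolist())
E
```

```text
[ 464. -159.   18.]
[420. 155.  18.]
[703. 196.  18.]
[ 751. -113.   18.]
[483. -87.  58.]
[699. -58.  58.]
{'K': array([[430.08109606,   0.        , 315.337957  ],
       [  0.        , 430.08109606, 233.88754596],
       [  0.        ,   0.        ,   1.        ]]), 'rvec': array([-2.40420545,  1.59957971,  0.23771472]), 'tvec': array([-624.8539749 ,  -37.94883884,  379.38765477])} [[-0.0, 0.922, 0.386], [0.001, 0.386, -0.922], [-1.0, 0.0, -0.001]]
```

View pics/c1.png

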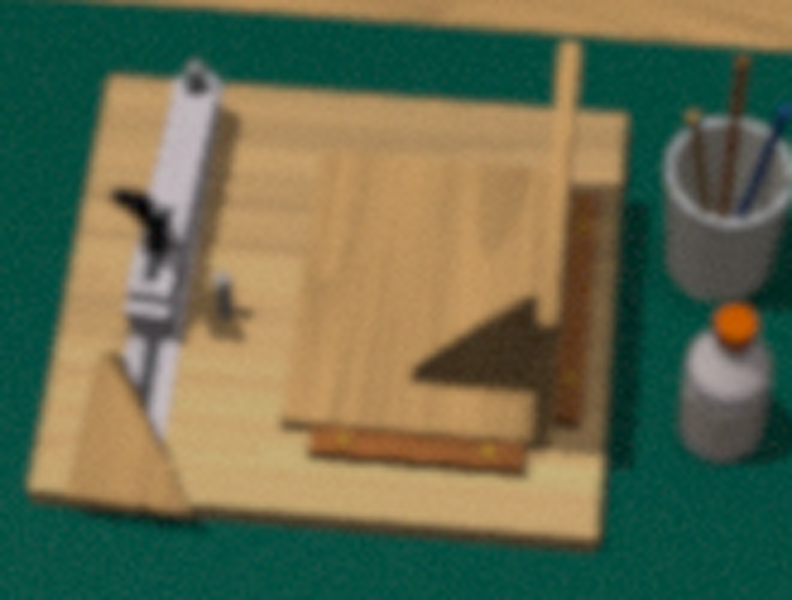

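View pics/c2.png

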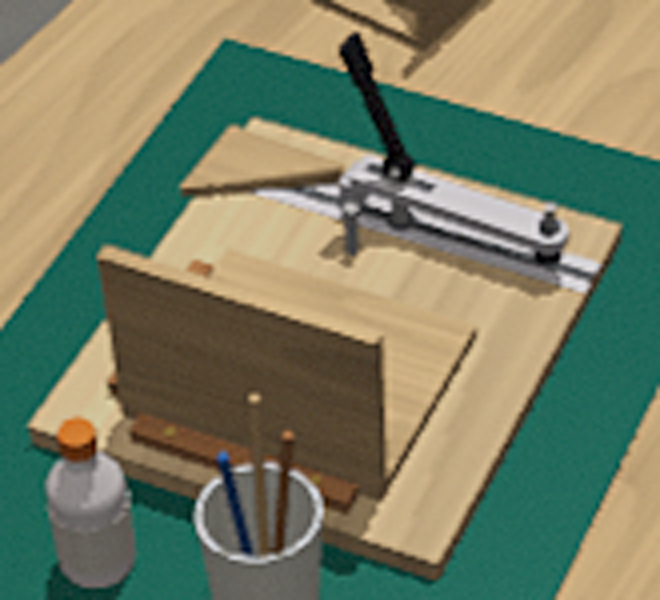

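The close crops confirm it: the largest stand is in the jig, with the gusset at crop 1 (480,345). In crop 1 the strap's nose is at (195,75), the heel end at (150,325), the lever pad end at (125,197) and the stop pin at (222,280). The spare gusset is at (125,450). In crop 2 the nut is at (548,222) and the lever end at (352,42).

```bash
cat > m.py <<'E'
from h import *
c=cam("scene"); s=cam("side")
px=np.array([(110,75),(628,113),(600,540),(30,492)])/4.8+235
W=np.array([ray(c,p,18)[:2] for p in px]); J=np.array([(-140,-150),(-140,165),(140,165),(140,-150)],float)
Jc=J-J.mean(0); Wc=W-W.mean(0)
yaw=np.arctan2((Jc[:,0]*Wc[:,1]-Jc[:,1]*Wc[:,0]).sum(),(Jc*Wc).sum())
Rj=np.array([[np.cos(yaw),-np.sin(yaw)],[np.sin(yaw),np.cos(yaw)]]); o=W.mean(0)-Rj@J.mean(0)
print("yaw",yaw,"o",o,"res",(W-(J@Rj.T+o)).round(1).tolist())
w=lambda x,y:Rj@np.array([x,y])+o
def tri(a,b):
    A=cv2.triangulatePoints(c[0]@np.c_[c[1],c[2]],s[0]@np.c_[s[1],s[2]],np.array(a,float),np.array(b,float)); return (A[:3]/A[3]).ravel()
sc=lambda x,y:np.array((x,y))/4.8+235
sd=lambda x,y:np.array((x,y))/4+np.array((200,175))
n=tri(sc(195,72),sd(548,213)); l=tri(sc(122,195),sd(352,40)); pin=tri(sc(222,275),sd(352,205)); 
bolt=w(0,-95)
print("bolt",bolt,"nose",n,"lever",l,"pin",pin,"pin model",w(13+5,-95+39))
Ji=lambda P:Rj.T@(np.array(P[:2])-o)
for k,P in dict(nose=n,lever=l,pin=pin).items(): print(k,"jig",Ji(P).round(1), np.hypot(*(P[:2]-bolt)))
print("strap angle",np.arctan2(-(Ji(n)[0]),Ji(n)[1]+95))
for nm,P in (("bottle",sc(720,450)),("cup",sc(720,290))): print(nm,Ji(ray(c,P,0)))
print("scene nose plane",Ji(ray(c,sc(195,72),63)))
E
python3 m.py
```

```text
yaw 0.13744080913164217 o [584.21307202  12.92645289] res [[-0.8, -0.9], [-1.4, 0.8], [1.0, 0.4], [1.2, -0.3]]
bolt [597.22888035 -81.17768482] nose [487.4824361  -90.81127916  72.41584144] lever [631.54939077 -83.80783681 161.88541633] pin [609.26817093 -41.77852711  59.33405535] pin model [609.71580618 -40.07930671]
nose jig [-110.   -89.5] 110.16845357709548
lever jig [  33.6 -102.3] 34.421143728715585
pin jig [ 17.3 -57.6] 41.197550248727595
strap angle 1.5209115617191133
bottle [ 70.87590892 229.7226678 ]
cup [-33.42834643 226.29309769]
scene nose plane [-117.05877748  -91.62382978]
```

```bash
cat >> h.py <<'E'
YAW=.1374; O=np.array([584.2,12.9]); RJ=np.array([[np.cos(YAW),-np.sin(YAW)],[np.sin(YAW),np.cos(YAW)]])
def jw(x,y): return RJ@np.array([x,y])+O
def go(xj,yj,z,zyaw,label=""):
    """row for target in jig xy, world z, tool z heading zyaw (deg, jig frame), tool pointing down"""
    st=manip.state(); R=toolrot(); a=np.radians(zyaw)+YAW
    Z=np.array([np.cos(a),np.sin(a),0]); X=np.array([0,0,-1.]); T=np.c_[X,np.cross(Z,X),Z]
    sh=R.T@(np.array([*jw(xj,yj),z])-st["tcp_pos"])/10
    print(label,sh.round(2).tolist(),np.degrees(Ro.from_matrix(R.T@T).as_rotvec()).round(1).tolist())
def push(th,gap,z,r=95):
    """finger centre behind strap at angle th, gap mm between finger back and strap side"""
    u=np.array([-np.sin(th),np.cos(th)]); n=np.array([np.cos(th),np.sin(th)]); p=np.array([0,-95])+r*u-(13+14.5+gap)*n
    go(p[0],p[1],z,np.degrees(th),f"th {th:.2f}")
def stat():
    s=manip.state(); R=toolrot(); print("t",round(s["time_s"],2),"tcp",s["tcp_pos"].round(1),"jig",(RJ.T@(s["tcp_pos"][:2]-O)).round(1),"zyaw",round(np.degrees(np.arctan2(R[1,2],R[0,2])-YAW),1),"F",s["contact_force"].round(1),"w",round(s["grip_width"],1),"q",s["q"].round(2))
E
python3 -c "
from h import *
push(1.52,20,200)"
```

```text
th 1.52 [3.11, 41.44, -30.29] [-162.2, -0.0, -0.1]
```

Request:
{"op": "apply_moves", "data": {"series": [0,0,8,-6,-14,0,0,0,0,14,-10,-28,0,0,0,0,20,-14,-42,0,0,0,0,26,-18,-56,0,0,0,0,30,-22,-70,0,0,0,0,34,-25,-70,0,0,0,0,38,-28,-70,0,0,0,0,41.4,-30.3,-70,0,0,0,0,41.4,-30.3,-70,0,0,0,0,41.4,-30.3,-70,0,0], "newtons": 40}}

```text
time_s: 0.93
tcp_pos: [457.4, -217.9, 231.1]
tcp_rot: [0.707, -0.019, 0.707, 0.019]
contact_force: [1.3, -0.7, 0.2]
grip_width: -0.2
```

```bash
python3 -c "
from h import *
stat();push(1.52,20,200)"
```

```text
t 0.93 tcp [ 457.4 -217.9  231.1] jig [-157.2 -211.2] zyaw -4.8 F [ 1.3 -0.7  0.2] w -0.2 q [-0.58  0.32  1.84  0.    0.97 -0.63]
th 1.52 [3.11, 7.83, 5.36] [-91.9, 0.0, -0.1]
```

Request:
{"op": "apply_moves", "data": {"series": [0,0,7.8,5.4,-70,0,0,0,0,7.8,5.4,-70,0,0,0,0,7.8,5.4,-70,0,0,0,0,7.8,5.4,-70,0,0,0,0,7.8,5.4,-70,0,0,0,0,7.8,5.4,-70,0,0,0,0,7.8,5.4,-70,0,0,0,0,7.8,5.4,-70,0,0,0,0,7.8,5.4,-70,0,0,0,0,7.8,5.4,-70,0,0]}}

```text
time_s: 1.77
tcp_pos: [506.9, -136.9, 230.8]
tcp_rot: [0.567, -0.422, 0.567, 0.424]
contact_force: [0.2, -0.7, 0.1]
grip_width: -0.0
```

```bash
python3 -c "
from h import *
stat();push(1.52,20,120);push(1.52,20,40)
c=cam('wrist'); p,d=camera('wrist'); cv2.imwrite('pics/w1.png',p[:,:,::-1]); np.save('pics/w1.npy',d)
for nm,P in dict(bolt=(*jw(0,-95),58),nose=(*jw(-110,-89.5),63),tip=(*jw(18,-56),58)).items(): print(nm,proj(c,P).round())"
```

```text
t 1.77 tcp [ 506.9 -136.9  230.8] jig [ -97.1 -137.8] zyaw 65.6 F [ 0.2 -0.7  0.1] w -0.0 q [-0.39  0.35  1.8   0.    0.99 -1.67]
th 1.52 [11.08, 0.01, 0.0] [-21.5, 0.1, -0.1]
th 1.52 [19.08, 0.0, -0.01] [-21.5, 0.1, -0.1]
bolt [415. 293.]
nose [370. 165.]
tip [468. 293.]
```

View pics/w1.png

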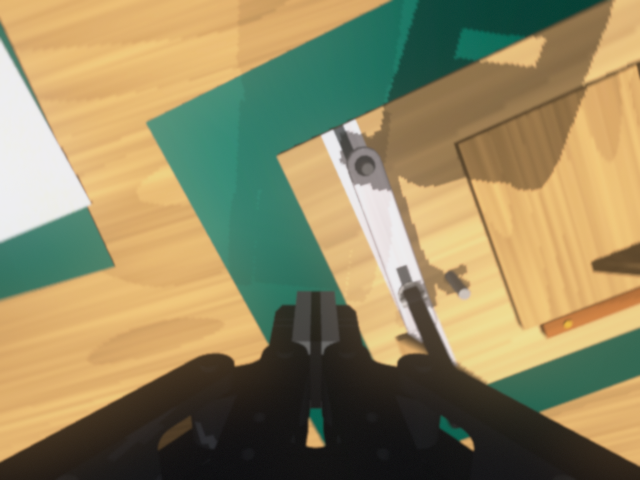

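The wrist view shows the nut at (367,163), where I predicted (370,165). The lever is at (430,330), the pin at (460,290), and the shut fingers at (315,300) are clear of the strap. I'm going down beside it.

Request:
{"op": "apply_moves", "data": {"series": [0,4,0,0,-7,0,0,0,8,0,0,-14,0,0,0,11,0,0,-21.5,0,0,0,14,0,0,-21.5,0,0,0,16,0,0,-21.5,0,0,0,17.5,0,0,-21.5,0,0,0,18.5,0,0,-21.5,0,0,0,19,0,0,-21.5,0,0,0,19,0,0,-21.5,0,0]}}

```text
time_s: 2.57
tcp_pos: [506.6, -136.6, 40.2]
tcp_rot: [0.476, -0.522, 0.477, 0.523]
contact_force: [0.3, 1.1, 0.5]
grip_width: 0.0
```

```bash
python3 -c "
from h import *
stat()
for i in range(10): push(1.5-0.05*i,0,41)
p,d=camera('side'); s=p[175:325,200:365,::-1]; cv2.imwrite('pics/s2.png',cv2.resize(s,None,fx=4,fy=4))"
```

```text
t 2.57 tcp [ 506.6 -136.6   40.2] jig [ -97.4 -137.5] zyaw 87.4 F [0.3 1.1 0.5] w 0.0 q [-0.39  0.63  1.97  0.    0.54 -2.05]
th 1.50 [-0.07, 0.03, 2.18] [1.5, 0.1, -0.1]
th 1.45 [-0.07, 0.14, 2.66] [4.3, 0.1, -0.1]
th 1.40 [-0.07, 0.23, 3.15] [7.2, 0.1, -0.1]
th 1.35 [-0.07, 0.3, 3.64] [10.0, 0.1, -0.1]
th 1.30 [-0.07, 0.34, 4.13] [12.9, 0.1, -0.1]
th 1.25 [-0.07, 0.35, 4.62] [15.8, 0.1, -0.1]
th 1.20 [-0.07, 0.34, 5.12] [18.6, 0.1, -0.1]
th 1.15 [-0.07, 0.31, 5.61] [21.5, 0.1, -0.1]
th 1.10 [-0.06, 0.25, 6.1] [24.4, 0.1, -0.1]
th 1.05 [-0.06, 0.17, 6.59] [27.2, 0.1, -0.1]
```

View pics/s2.png

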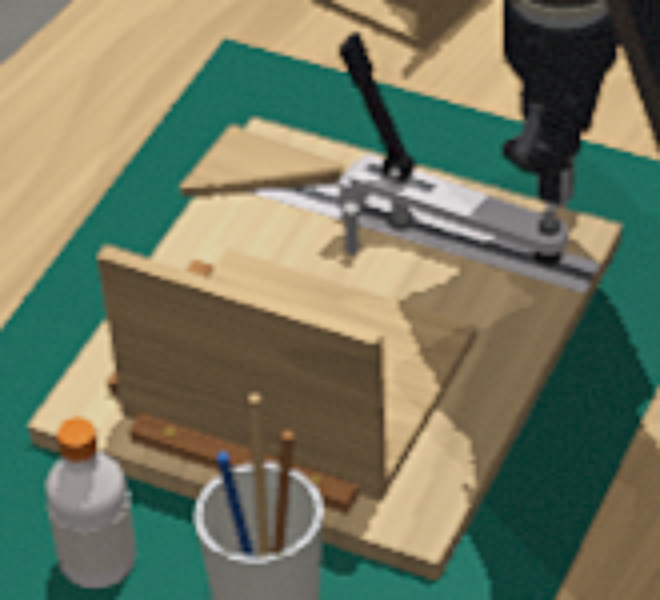

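The fingertips stand just behind the strap near its nose, at (555,200), and touch nothing. I'm starting the push.

Request:
{"op": "apply_moves", "data": {"series": [0,-0.05,0,1,0,0,0,0,-0.05,0,1.8,1.5,0,0,0,-0.05,0.05,2.2,1.5,0,0,0,-0.05,0.15,2.7,4.5,0,0,0,-0.05,0.25,3.2,7,0,0,0,-0.05,0.3,3.65,10,0,0,0,-0.05,0.35,4.15,13,0,0,0,-0.05,0.35,4.6,16,0,0,0,-0.05,0.35,5.1,18.5,0,0,0,-0.05,0.3,5.6,21.5,0,0]}}

```text
time_s: 3.45
tcp_pos: [499.0, -80.9, 42.5]
tcp_rot: [0.566, -0.424, 0.566, 0.424]
contact_force: [-0.0, -1.5, -0.1]
grip_width: -0.1
```

```bash
python3 -c "
from h import *
stat()
for i in range(10): push(1.1-0.06*i,0,41)"
```

```text
t 3.45 tcp [499.  -80.9  42.5] jig [-97.2 -81.2] zyaw 65.8 F [-0.  -1.5 -0.1] w -0.1 q [-0.29  0.61  2.02  0.    0.51 -1.58]
th 1.10 [0.15, 0.19, 0.44] [2.8, 0.1, 0.0]
th 1.04 [0.15, 0.31, 1.02] [6.2, 0.1, 0.0]
th 0.98 [0.15, 0.4, 1.61] [9.7, 0.1, 0.0]
th 0.92 [0.15, 0.44, 2.2] [13.1, 0.1, 0.0]
th 0.86 [0.15, 0.46, 2.79] [16.5, 0.1, 0.0]
th 0.80 [0.15, 0.44, 3.39] [20.0, 0.1, 0.0]
th 0.74 [0.15, 0.38, 3.98] [23.4, 0.1, 0.0]
th 0.68 [0.15, 0.29, 4.56] [26.9, 0.1, 0.0]
th 0.62 [0.15, 0.16, 5.14] [30.3, 0.1, 0.0]
th 0.56 [0.15, -0.0, 5.71] [33.7, 0.1, 0.0]
```

Request:
{"op": "apply_moves", "data": {"series": [0,0.1,0.2,0.45,3,0,0,0,0.1,0.3,1,6,0,0,0,0.1,0.4,1.6,9.5,0,0,0,0.1,0.45,2.2,13,0,0,0,0.1,0.45,2.8,16.5,0,0,0,0.1,0.45,3.4,20,0,0,0,0.1,0.4,4,23.5,0,0,0,0.1,0.3,4.55,27,0,0,0,0.1,0.15,5.15,30,0,0,0,0.1,0,5.7,33.5,0,0]}}

```text
time_s: 4.28
tcp_pos: [515.3, -25.6, 42.3]
tcp_rot: [0.665, -0.242, 0.664, 0.242]
contact_force: [-0.1, -1.8, 0.8]
grip_width: 0.2
```

```bash
python3 -c "
from h import *
stat()
for i in range(11): push(0.5-0.05*i,0,41)"
```

```text
t 4.28 tcp [515.3 -25.6  42.3] jig [-73.5 -28.7] zyaw 32.2 F [-0.1 -1.8  0.8] w 0.2 q [-0.18  0.62  1.99  0.    0.53 -0.88]
th 0.50 [0.13, 0.13, 0.53] [3.6, 0.1, 0.0]
th 0.45 [0.14, 0.22, 1.02] [6.4, 0.1, 0.0]
th 0.40 [0.14, 0.29, 1.5] [9.3, 0.1, 0.0]
th 0.35 [0.14, 0.34, 2.0] [12.2, 0.1, 0.0]
th 0.30 [0.14, 0.36, 2.49] [15.0, 0.1, 0.0]
th 0.25 [0.14, 0.36, 2.99] [17.9, 0.1, 0.0]
th 0.20 [0.14, 0.33, 3.48] [20.8, 0.1, 0.0]
th 0.15 [0.14, 0.28, 3.97] [23.6, 0.1, 0.0]
th 0.10 [0.14, 0.2, 4.46] [26.5, 0.1, 0.0]
th 0.05 [0.14, 0.1, 4.94] [29.4, 0.1, 0.0]
th 0.00 [0.14, -0.02, 5.42] [32.2, 0.1, 0.0]
```

Request:
{"op": "apply_moves", "data": {"series": [0,0,0.1,0.55,3.5,0,0,0,0,0.2,1,6.5,0,0,0,0,0.3,1.5,9.5,0,0,0,0,0.35,2,12,0,0,0,0,0.35,2.5,15,0,0,0,0,0.35,3,18,0,0,0,0,0.35,3.45,21,0,0,0,0,0.3,3.95,23.5,0,0,0,0,0.2,4.4,26.5,0,0,0,0,0.15,4.7,28,0,0]}}

```text
time_s: 5.12
tcp_pos: [550.5, 6.5, 43.2]
tcp_rot: [0.704, -0.074, 0.702, 0.074]
contact_force: [-1.2, -1.2, -0.6]
grip_width: -0.2
```

```bash
python3 -c "
from h import *
stat()
for i in range(3): push(0.05-0.05*i,0,42)"
```

```text
t 5.12 tcp [550.5   6.5  43.2] jig [-34.3  -1.7] zyaw 4.1 F [-1.2 -1.2 -0.6] w -0.2 q [-0.11  0.65  1.91  0.    0.58 -0.32]
th 0.05 [0.12, 0.01, 0.21] [1.2, 0.1, 0.0]
th 0.00 [0.12, 0.13, 0.69] [4.1, 0.1, 0.0]
th -0.05 [0.12, 0.22, 1.17] [7.0, 0.1, 0.0]
```

Next, press gently until the force shows the pin has been reached.

Request:
{"op": "apply_moves", "data": {"series": [0,0,0.05,0.2,2,0,0,0,0,0.1,0.4,4,0,0,0,0,0.1,0.6,4,0,0,0,0,0.1,0.7,4,0,0,0,0,0.1,0.7,4,0,0]}}

```text
time_s: 5.53
tcp_pos: [557.3, 9.1, 43.6]
tcp_rot: [0.706, -0.05, 0.704, 0.05]
contact_force: [-0.3, 0.3, 0.1]
grip_width: -0.1
```

```bash
python3 -c "
from h import *
stat()"
```

```text
t 5.53 tcp [557.3   9.1  43.6] jig [-27.2  -0. ] zyaw 0.2 F [-0.3  0.3  0.1] w -0.1 q [-0.1   0.65  1.89  0.    0.6  -0.24]
```

Request:
{"op": "apply_moves", "data": {"series": [0,0,0,0.15,0,0,0,0,0,0,0.3,0,0,0,0,0,0,0.4,0,0,0]}}

```text
time_s: 5.78
tcp_pos: [559.9, 9.8, 43.3]
tcp_rot: [0.705, -0.05, 0.705, 0.05]
contact_force: [-7.9, -0.5, 0.9]
grip_width: -0.1
```

```bash
python3 -c "
from h import *
stat()"
```

```text
t 5.78 tcp [559.9   9.8  43.3] jig [-24.5   0.3] zyaw 0.2 F [-7.9 -0.5  0.9] w -0.1 q [-0.1   0.66  1.88  0.    0.6  -0.24]
```

The strap has met its pin: 7.9 N of resistance with the strap at θ≈0. I'm backing off, lifting, and checking.

Request:
{"op": "apply_moves", "data": {"series": [0,0,0,0.4,0,0,0,0,0,0,0.4,0,0,0,0,0,0,-1.5,0,0,0,0,0,0,-4,0,0,0,0,-4,0,-6,0,0,0,0,-8,0,-6,0,0,0,0,-12,0,-6,0,0,0,0,-16,0,-6,0,0,0,0,-19,0,-6,0,0,0,0,-19,0,-6,0,0,0]}}

```text
time_s: 6.62
tcp_pos: [502.7, 1.0, 239.4]
tcp_rot: [0.709, -0.051, 0.702, 0.05]
contact_force: [0.6, 0.0, 0.4]
grip_width: -0.1
```

```bash
python3 -c "
from h import *
stat()
p,d=camera('side'); a=cv2.resize(p[175:325,200:365,::-1],None,fx=2.66,fy=4*.8)[:480,:400]
a=cv2.resize(p[180:290,230:350,::-1],(400,367)); cs=p
q,d=camera('scene'); b=cv2.resize(q[235:345,235:355,::-1],(400,367))
cv2.imwrite('pics/ab.png',np.hstack([a,b]))"
```

```text
t 6.62 tcp [502.7   1.  239.4] jig [-82.3  -0.6] zyaw 0.3 F [0.6 0.  0.4] w -0.1 q [-0.13  0.3   1.85  0.    0.98 -0.27]
```

View pics/ab.png

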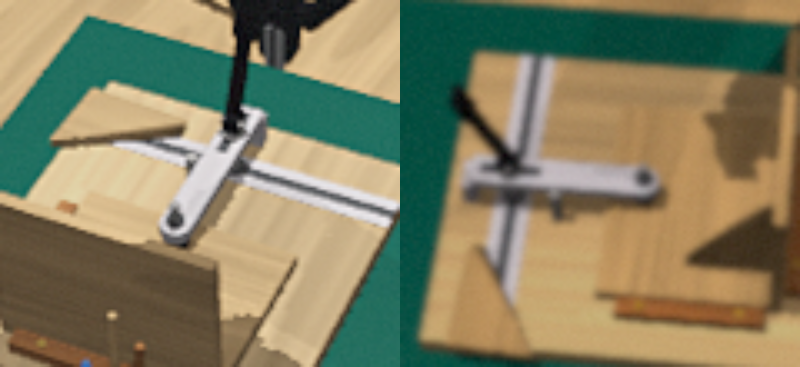

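The strap is home: in the right panel its nut is at (650,180) over the base, and the pin at (557,205) touches it. The lever is still up, its end at (457,95). The scene ray crossed with the strap's plane will give the lever angle.

```bash
cat >> h.py <<'E'
def lev(phi,gap=0,r=84,off=8):
    """TCP row: -y bottom edge of finger (11 mm from TCP) on lever's pad face at level angle phi"""
    y=-95-r*np.cos(phi)+(off+gap)*np.sin(phi)+11; z=68+r*np.sin(phi)+(off+gap)*np.cos(phi)
    go(0,y,z,0,f"phi {phi:.2f} jig y {y:.0f} z {z:.0f}")
E
python3 -c "
from h import *
c=cam('scene'); uv=(57*.3+235,95*.3+235)
K,R,t=c; o=-R.T@t; d=R.T@np.linalg.inv(K)@np.array([*uv,1.]); n=RJ@np.array([1,0]); k=((jw(0,0)-o[:2])@n)/(d[:2]@n); P=o+k*d
j=RJ.T@(P[:2]-O); print(j,P[2],np.arctan2(P[2]-68,-95-j[1]),np.hypot(P[2]-68,-95-j[1]))
go(0,-60,240,0); lev(1.2,25); lev(1.2,6)"
```

```text
[ 6.30271214e-14 -1.29486694e+02] 164.43531411668164 1.2273539110900438 102.41631631100532
 [-0.54, -6.01, 8.38] [0.2, 0.2, 0.0]
phi 1.20 jig y -84 z 158 [7.64, -8.38, 8.35] [0.2, 0.2, 0.0]
phi 1.20 jig y -101 z 151 [8.33, -10.15, 8.34] [0.2, 0.2, 0.0]
```

Request:
{"op": "apply_moves", "data": {"series": [0,0,-2,3,0,0,0,0,0,-4,6,0,0,0,0,0,-6,8.4,0,0,0,0,3,-6,8.4,0,0,0,0,6,-6,8.4,0,0,0,0,7.6,-7,8.4,0,0,0,0,7.6,-8.2,8.4,0,0,0,0,7.6,-8.2,8.4,0,0,0]}}

```text
time_s: 7.38
tcp_pos: [595.8, -69.8, 157.1]
tcp_rot: [0.705, -0.049, 0.705, 0.05]
contact_force: [0.7, 0.4, 0.5]
grip_width: -0.3
```

```bash
python3 -c "
from h import *
stat()
lev(1.2,3)
for i in range(9): lev(1.2-.06*i,0)
p,d=camera('side'); a=cv2.resize(p[165:285,220:350,::-1],(520,480)); cv2.imwrite('pics/s4.png',a)"
```

```text
t 7.38 tcp [595.8 -69.8 157.1] jig [  0.2 -83.5] zyaw 0.2 F [0.7 0.4 0.5] w -0.3 q [-0.23  0.54  1.7   0.    0.9  -0.37]
phi 1.20 jig y -104 z 150 [0.68, -2.07, -0.03] [0.2, 0.0, -0.0]
phi 1.20 jig y -107 z 149 [0.79, -2.35, -0.03] [0.2, 0.0, -0.0]
phi 1.14 jig y -112 z 148 [0.94, -2.83, -0.03] [0.2, 0.0, -0.0]
phi 1.08 jig y -117 z 146 [1.12, -3.3, -0.03] [0.2, 0.0, -0.0]
phi 1.02 jig y -121 z 144 [1.33, -3.76, -0.03] [0.2, 0.0, -0.0]
phi 0.96 jig y -126 z 141 [1.56, -4.21, -0.03] [0.2, 0.0, -0.0]
phi 0.90 jig y -130 z 139 [1.83, -4.64, -0.03] [0.2, 0.0, -0.0]
phi 0.84 jig y -134 z 136 [2.11, -5.06, -0.04] [0.2, 0.0, -0.0]
phi 0.78 jig y -138 z 133 [2.43, -5.46, -0.04] [0.2, 0.0, -0.0]
phi 0.72 jig y -142 z 129 [2.76, -5.84, -0.04] [0.2, 0.0, -0.0]
```

View pics/s4.png

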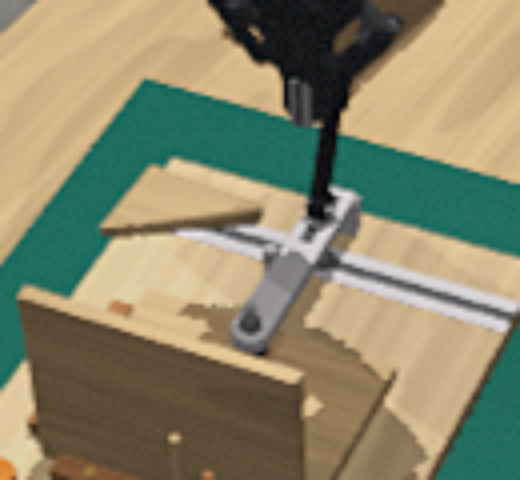

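The fingertip, at (300,100), is on the nose side of the raised lever, at (328,130), and nothing touches yet. I'm pushing along the arc.

Request:
{"op": "apply_moves", "data": {"series": [0,0.4,-1.2,0,0,0,0,0,0.7,-2,0,0,0,0,0,0.8,-2.35,0,0,0,0,0,0.95,-2.8,0,0,0,0,0,1.1,-3.3,0,0,0,0,0,1.35,-3.75,0,0,0,0,0,1.55,-4.2,0,0,0,0,0,1.85,-4.65,0,0,0,0,0,2.1,-5.05,0,0,0,0,0,2.4,-5.45,0,0,0,0]}}

```text
time_s: 8.27
tcp_pos: [604.0, -123.5, 134.2]
tcp_rot: [0.706, -0.05, 0.705, 0.05]
contact_force: [1.1, 0.8, 1.9]
grip_width: -0.2
```

```bash
python3 -c "
from h import *
stat()
for i in range(11): lev(.74-.06*i,0)"
```

```text
t 8.27 tcp [ 604.  -123.5  134.2] jig [   0.9 -137.9] zyaw 0.2 F [1.1 0.8 1.9] w -0.2 q [-0.31  0.59  1.68  0.    0.87 -0.45]
phi 0.74 jig y -141 z 131 [0.36, -0.28, -0.09] [0.2, 0.1, 0.0]
phi 0.68 jig y -144 z 127 [0.72, -0.64, -0.1] [0.2, 0.1, 0.0]
phi 0.62 jig y -148 z 123 [1.09, -0.98, -0.1] [0.2, 0.1, 0.0]
phi 0.56 jig y -151 z 119 [1.48, -1.3, -0.1] [0.2, 0.1, 0.0]
phi 0.50 jig y -154 z 115 [1.89, -1.6, -0.1] [0.2, 0.1, 0.0]
phi 0.44 jig y -157 z 111 [2.32, -1.87, -0.1] [0.2, 0.1, 0.0]
phi 0.38 jig y -159 z 107 [2.76, -2.12, -0.1] [0.2, 0.1, 0.0]
phi 0.32 jig y -161 z 102 [3.22, -2.33, -0.11] [0.2, 0.1, 0.0]
phi 0.26 jig y -163 z 97 [3.69, -2.52, -0.11] [0.2, 0.1, 0.0]
phi 0.20 jig y -165 z 93 [4.17, -2.69, -0.11] [0.2, 0.1, 0.0]
phi 0.14 jig y -166 z 88 [4.66, -2.82, -0.11] [0.2, 0.1, 0.0]
```

Contact shows about 2 N, as the lever's friction should give. I'm carrying on down the arc.

Request:
{"op": "apply_moves", "data": {"series": [0,0.35,-0.3,-0.1,0,0,0,0,0.7,-0.65,-0.1,0,0,0,0,1.1,-1,-0.1,0,0,0,0,1.5,-1.3,-0.1,0,0,0,0,1.9,-1.6,-0.1,0,0,0,0,2.3,-1.85,-0.1,0,0,0,0,2.75,-2.1,-0.1,0,0,0,0,3.2,-2.35,-0.1,0,0,0,0,3.7,-2.5,-0.1,0,0,0,0,4.2,-2.7,-0.1,0,0,0]}}

```text
time_s: 9.1
tcp_pos: [606.9, -150.6, 91.7]
tcp_rot: [0.706, -0.05, 0.704, 0.05]
contact_force: [0.2, -0.7, 3.8]
grip_width: 0.1
```

```bash
python3 -c "
from h import *
stat()
for i in range(6): lev(.15-.05*i,0)"
```

```text
t 9.1 tcp [ 606.9 -150.6   91.7] jig [ 1.000e-01 -1.651e+02] zyaw 0.2 F [ 0.2 -0.7  3.8] w 0.1 q [-0.35  0.65  1.69  0.    0.8  -0.49]
phi 0.15 jig y -166 z 88 [0.33, -0.07, -0.01] [0.2, 0.1, 0.0]
phi 0.10 jig y -167 z 84 [0.74, -0.17, -0.01] [0.2, 0.1, 0.0]
phi 0.05 jig y -167 z 80 [1.15, -0.24, -0.02] [0.2, 0.1, 0.0]
phi -0.00 jig y -168 z 76 [1.57, -0.29, -0.02] [0.2, 0.1, 0.0]
phi -0.05 jig y -168 z 72 [1.99, -0.32, -0.02] [0.2, 0.1, 0.0]
phi -0.10 jig y -168 z 68 [2.42, -0.33, -0.02] [0.2, 0.1, 0.0]
```

Request:
{"op": "apply_moves", "data": {"series": [0,0.35,-0.1,0,0,0,0,0,0.75,-0.15,0,0,0,0,0,1.15,-0.25,0,0,0,0,0,1.4,-0.3,0,0,0,0,0,1.6,-0.3,0,0,0,0,0,1.65,-0.3,0,0,0,0]}}

```text
time_s: 9.6
tcp_pos: [607.4, -153.7, 74.9]
tcp_rot: [0.706, -0.05, 0.705, 0.05]
contact_force: [0.6, -2.6, 2.6]
grip_width: 0.1
```

```bash
python3 -c "
from h import *
stat()"
```

```text
t 9.6 tcp [ 607.4 -153.7   74.9] jig [ 1.000e-01 -1.682e+02] zyaw 0.2 F [ 0.6 -2.6  2.6] w 0.1 q [-0.35  0.68  1.69  0.    0.77 -0.49]
```

Request:
{"op": "apply_moves", "data": {"series": [0,0.1,0,0,0,0,0,0,0.2,0,0,0,0,0,0,0.25,0,0,0,0,0]}}

```text
time_s: 9.85
tcp_pos: [607.9, -154.0, 73.6]
tcp_rot: [0.707, -0.05, 0.704, 0.049]
contact_force: [-3.1, -1.2, 15.5]
grip_width: -0.0
```

```bash
python3 -c "
from h import *
stat()"
```

```text
t 9.85 tcp [ 607.9 -154.    73.6] jig [   0.6 -168.6] zyaw 0.2 F [-3.1 -1.2 15.5] w -0.0 q [-0.35  0.68  1.7   0.    0.77 -0.49]
```

The stop is reached, with 15.5 N at pad height. I'm holding briefly, then lifting straight up and clear.

Request:
{"op": "apply_moves", "data": {"series": [0,0,0,0,0,0,0,0,0,0,0,0,0,0,0,0,0,0,0,0,0,0,-2,0,0,0,0,0,0,-6,0,0,0,0,0,0,-10,0,0,0,0,0,0,-14,0,0,0,0,0,0,-17,-3,-2,0,0,0,0,-17,-6,-4,0,0,0,0,-17,-10,-6,0,0,0]}}

```text
time_s: 10.68
tcp_pos: [562.4, -258.2, 245.9]
tcp_rot: [0.708, -0.052, 0.703, 0.05]
contact_force: [0.8, -1.4, -0.0]
grip_width: 0.0
```

```bash
python3 -c "
from h import *
stat()
p,d=camera('side'); a=cv2.resize(p[180:320,200:350,::-1],(400,373))
q,d=camera('scene'); b=cv2.resize(q[235:347,235:355,::-1],(400,373))
cv2.imwrite('pics/e.png',np.hstack([a,b]))
s=cam('side'); c=cam('scene')
for nm,y,z in (('lever end level',-199,68),('end at .12',-95-103,68+12.5),('nut',15,63)):
  P=(*jw(0,y),z); print(nm,((proj(s,P)-[200,180])*8/3).round(),((proj(c,P)-[235,235])*10/3+[400,0]).round())"
```

```text
t 10.68 tcp [ 562.4 -258.2  245.9] jig [ -58.8 -265.6] zyaw 0.3 F [ 0.8 -1.4 -0. ] w 0.0 q [-0.54  0.47  1.56  0.    1.11 -0.68]
lever end level [306.  36.] [385. 154.]
end at .12 [306.  27.] [385. 146.]
nut [219. 174.] [645. 177.]
```

View pics/e.png

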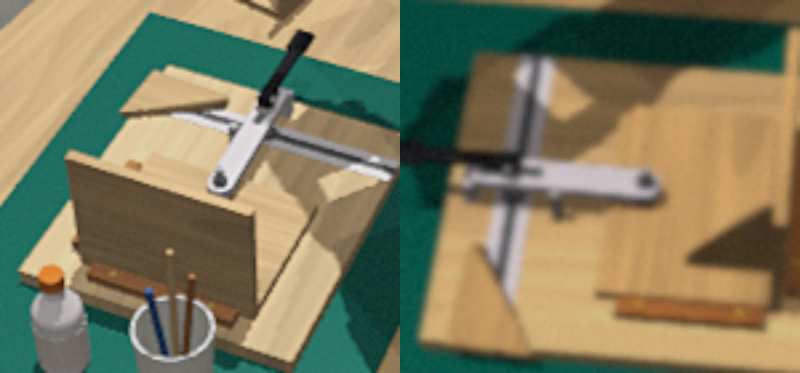

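The lever lies level: its end is at (302,35) in the left panel, against a predicted (306,36). The strap is home with its nut at (645,180), and the stand, bottle, cup and spare gusset have not moved. I'm handing the job in.

```bash
python3 -c "
from cell import job,manip
print(job.close_job(), manip.state()['contact_force'].round(1))"
```

```text
the job is handed in; nothing more can be done
the job is handed in; nothing more can be done
```

The strap is home against its stop pin, the cam lever is all the way down, and the job is handed in at about 11 s of the 48 s allowed. I used the shut fingers throughout and gripped nothing.

- **Strap:** I swung it from about 1.5 rad until it met the pin, where it resisted with 7.9 N at about 0 rad. The lever was still up then, at about 1.2 rad above level.
- **Cam lever:** I pushed it down along its arc until it hit its stop. The force there rose to 15.5 N with the fingertip at z = 73.6 mm, against a nominal pad height of 76 mm. I then lifted off and moved clear.
- **Last pictures:** the lever end is within about 4 crop pixels (under 2 image pixels) of where a level lever should appear, and the nut is within about 6 (about 2). The stand, bottle, cup and spare gusset look unmoved, judged by eye only.
- **Not checked:** the foot's force on the base could not be read directly, so I infer it from the lever being fully down. After the last move the wrist force read 1.4 N at most. The closing script's force reading did not print, but the arm had not moved since. No check failed.

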